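Open the underglaze jar beside the turntable

ROBOT

A 6-joint arm with a two-finger parallel gripper is mounted at the origin on the work surface. World frame = base frame: x ahead of the robot, y to its left, z up, the work surface at z = 0. Lengths are in mm, angles in rad, forces in N, time in s.
With the tool pointing down it reaches from about 300 to 850 mm from the base axis. Payload 5.4 kg.
Tool frame: the origin (TCP) lies at the very end of the fingers, on their centre line; the grasp point (between the pads) lies 19 mm behind it; z points along the fingers, y is the line along which they close (so a half turn about z gives the same grasp; the last joint's range is limited). The gripper opens to 85 mm and grips with 20 to 120 N. Pads are 22 mm wide; open, the fingers measure 114 mm over their backs; the gripper's body (76 mm by 85 mm) begins 54 mm behind the grasp point. The pads swing forward as they close: fully open they stand 13 mm farther back than shut.
Start: joints at [0.946, 0.158, 1.597, -0, 1.386, -0.21], TCP at [231.737, 526.217, 231.299] pointing down, gripper open.
Joint ranges: [-2.91, 2.91], [-0.94, 2.29], [0.18, 2.7], [-1.29, 4.43], [0.17, 2.64], [-3, 3]. Speed limits (rad/s): [2.57, 2.57, 3.14, 3.14, 3.14, 3.14].

INTERFACE

Orientations are given as a unit quaternion [w, x, y, z].
In Python, from plant import r, jaws, viewer, read_time_s, read_joint_pos, read_qvel, read_tau, read_ee_pos, read_tool_rot, read_wrist_force, read_moment, read_finger_gap, read_finger_force gives the robot as it stands. Calls block until the motion is done:
- r.movep(position, orientation): joint-space move of the TCP to a pose.
- r.move_linear(position, v=150, orientation=None, until_force=None): straight line of the TCP; orientation=None keeps the orientation; v is the mean speed in mm/s. With until_force (N) it stops when the force on the tool has changed by that much, and returns True; else False.
- r.set_joints(angles): joint-space move.
- jaws.command_gripper(opening, force=None): finger opening in mm; force is the grip in N (None keeps the last); returns when the fingers have stopped.
- r.hold(seconds).
- r.solve_ik(position, orientation): joint angles nearest the present ones, or None.
- viewer.camera(name): name is "scene" or "top" or "wrist"; returns (picture, depth): 400x640x3 uint8, blue, green, red; 400x640 float32, mm along the optical axis (not along the pixel's ray), 0 where there is no reading.
- viewer.calibration(name): a dict with "fx", "fy", "cx", "cy" (pixels), "rvec" (rotation vector, rad) and "tvec" (3), from world to camera coordinates, as OpenCV has them. Camera axes: x right, y down, z forward; pixel columns grow to the right and rows downward; lengths in mm; the calibration is good to about 2 mm. A picture is of the moment at which its call begins: read the wrist's pose just before it. calibration takes no time and is no camera call; for the wrist camera it gives the pose at the moment of the call.
A pose or a line that the arm cannot do raises r.PlanningError and nothing moves.
- r.sign_off(): hands the job in; it is judged then, once.
Readings, each from a call of its own:
- read_time_s(): time.
- read_joint_pos(): joint angles.
- read_qvel(): joint speeds.
- read_tau(): joint torques, N m.
- read_ee_pos(): TCP position.
- read_tool_rot(): TCP orientation.
- read_wrist_force(): force on the tool from outside, world axes, zero at the start.
- read_moment(): the same for the moment, N m.
- read_finger_gap(): finger opening in mm.
- read_finger_force(): force on a finger pad.
Only numpy, scipy, OpenCV 4.12 (cv2) and the standard library are available. Lean on these libraries where they do the work, as an engineer would, in place of code of your own. Each camera call takes 0.05 s, during which the arm holds its last target. There are 200 camera calls.

TASK

A bisque mug has been parked on the cap of the square underglaze jar. Set the mug down gently, upright, near the middle of the turntable and let go of it; then unscrew the jar's tight cap anticlockwise (the wooden block the jar stands in braces it against turning) until its threads come free, without pulling the jar up. Lift the cap off and finish still holding it level, centred a couple of centimetres above the jar's open mouth, and leave the other things on the counter alone.

Things in the scene. Friction and masses are not known exactly. Their poses are not given: they have to be found in the camera images.
- mug_mid (a point): small unglazed pinkish ceramic mug, 60 mm outside diameter at the rim, 70 mm high, 4 mm wall, about 0.17 kg, handle along its +y; it stands upright on the jar's cap at the start. Point: on its axis, half-way up (35 mm above its foot), z up. Hold it across the body, fingers closing along its x axis, clear of the handle.
- turntable_top (a point): low aluminium potter's turntable, round wheel of 160 mm diameter, flat top 42 mm above the counter; the wheel turns with slight friction, its foot is fixed. This point is the centre of the top face; z up.
- cap_mid (a point): round black fluted screw cap, 60 mm diameter, 28 mm high, 0.05 kg. Point: on its axis half-way up (14 mm from rim and top). Two inner lugs on its +x and -x sides sit under the jar's thread flanges, pressed up by a 12 N rubber liner: stiff, under 0.5 N m. An anticlockwise turn (from above) of 1.4 rad frees it from any start; while turning it does not rise, then springs up 3 mm at most.
- jar_mouth (a point): centre of the mouth of the white jar, 88 mm above its underside; z up, x and y square to its sides. Thread flanges lie on its +x and -x sides. Cap angle from jar x to cap x, anticlockwise: -0.2 to 0.3 rad at the start, free at about 1.0 to 2.1, stops at -0.3 and 2.2. Screwed on, the cap's rim is 20 mm below this point and its centre 6 mm below.
- brace: wooden block 92 x 92 mm, 34 mm high, fixed to the counter; the jar stands loose in its 68 mm square pocket, floor 6 mm above the counter. Jar: square body 64 x 64 mm, 60 mm high to its flat shoulder (8 mm below the screwed-on cap's rim), about 0.45 kg. Origin: centre of the block's underside; x and y square to its sides.
- pin_stub: bystander: short wooden rolling pin stub lying on the counter, 44 mm diameter, 110 mm long with a 45 mm handle at +x. Origin under the middle of the barrel.
- modeling_tool: bystander: yellow plastic modeling tool, 165 mm long along x, 9 mm high. Origin under its middle.
- scraper: bystander: steel scraper with a wooden back, about 80 x 80 mm, 12 mm high. Origin near its middle, on the counter.
There are look-alikes about, which are no part of the job. Of the things shaped like the part that bears turntable_top, the aluminium one is meant.

How it is judged:
By the outcome, as a careful person would: the job done as asked, in the order asked, and still so for the second after the job is handed in, while the arm keeps its last pose, push and grip.
It also fails if it takes over 51 s, if anything falls off the work surface, if the arm or the gripper's body presses on something with over 40 N, if the wrist force passes 120 N, or if a joint passes its speed limit or range.

## Working session

There is one attempt and no reset: what is moved stays moved. The work goes in short steps, each a Python script; the robot and the scene stay as the last script left them, time stands still between calls to the robot, and variables do not carry over. Pictures are saved under pics/ and viewed, at most 10 in all, crops included, and the job is handed in when it is done.

```bash
ls; mkdir -p pics; cat > h.py <<'E'
import numpy as np, cv2
from plant import *
def snap(n):
    c=viewer.calibration(n); im,d=viewer.camera(n); return im,d,c
def cloud(d,c):
    v,u=np.mgrid[:400,:640]; P=np.stack([(u-c['cx'])/c['fx']*d,(v-c['cy'])/c['fy']*d,d],-1)
    R=cv2.Rodrigues(np.array(c['rvec'],float))[0]
    W=(P-np.array(c['tvec']).reshape(3))@R; W[d<=0]=np.nan; return W
E
python3 - <<'E'
from h import *
for n in('top','scene'):
    im,d,c=snap(n); cv2.imwrite(f'pics/{n}0.png',im); np.savez(f'{n}0.npz',im=im,d=d,W=cloud(d,c)); print(n,c)
print(read_time_s())
E
```

```text
pics
top {'fx': 491.97286668802775, 'fy': 491.97286668802775, 'cx': 325.001297388399, 'cy': 201.75970305598474, 'rvec': array([ 2.1157792 , -2.13410022,  0.21213553]), 'tvec': array([  54.93655088,  597.71979195, 1222.10862575])}
scene {'fx': 482.54165050473364, 'fy': 482.54165050473364, 'cx': 313.7423515398481, 'cy': 191.6162446571828, 'rvec': array([ 1.81415376,  1.56858335, -0.68296857]), 'tvec': array([-150.62670948, -299.00809249, 1807.56535486])}
0.1
```

View pics/top0.png

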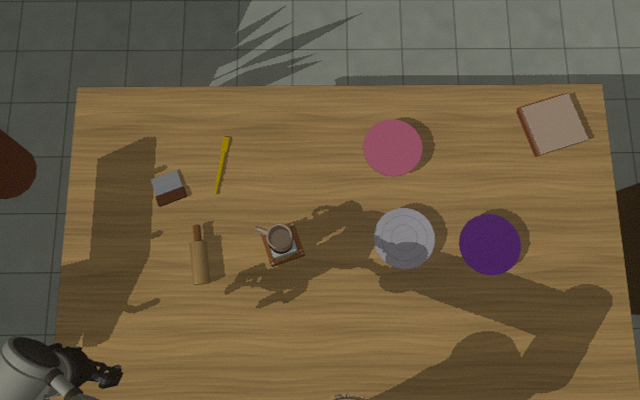

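View pics/scene0.png

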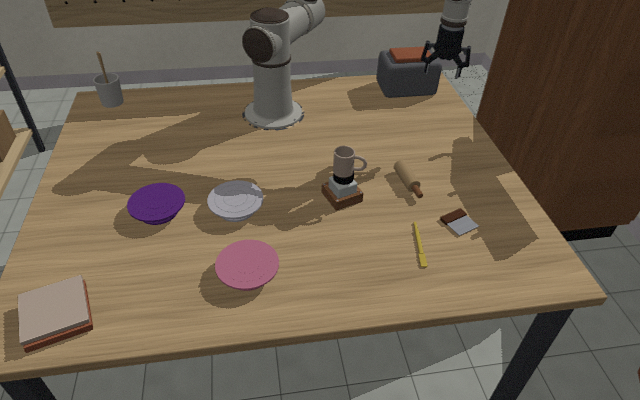

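Top view: the jar with the mug is at px (281,242), with the mug handle pointing to (258,230). The turntable look-alikes are pink (393,148), purple (490,244) and bare grey metal (405,238), so I choose the grey one. The bystanders are the pin (199,262), the yellow tool (223,165) and the scraper (169,187).

```bash
python3 - <<'E'
from h import *
z=np.load('top0.npz'); im,W=z['im'],z['W']
cr=np.hstack([cv2.resize(im[215:275,245:320],(400,320),interpolation=cv2.INTER_CUBIC),cv2.resize(im[200:280,360:460],(400,320))])
cv2.imwrite('pics/crop.png',cr)
for n in('top','scene'):
    z=np.load(n+'0.npz'); W=z['W']; X,Y,Z=W[...,0],W[...,1],W[...,2]
    print(n,'table z',np.nanmedian(Z[(X>200)&(X<800)&(abs(Y)<500)]))
    c0=W[238,405] if n=='top' else tt
    tt=c0; print(c0)
    m=(np.hypot(X-c0[0],Y-c0[1])<110)&(Z>32)&(Z<52)
    p=W[m]; (cx,cy),rad=cv2.minEnclosingCircle(p[:,:2].astype(np.float32)); print('tt',cx,cy,rad,np.median(p[:,2]),m.sum())
    j0=W[242,281] if n=='top' else jj
    jj=j0
    near=np.hypot(X-j0[0],Y-j0[1])<90
    for lo,hi in((22,38),(38,60),(60,73),(75,98),(105,150),(150,185)):
        p=W[near&(Z>lo)&(Z<hi)]
        if len(p)>4:
            print(lo,hi,len(p),p.mean(0).round(1),np.median(p[:,2]).round(1),cv2.minAreaRect(p[:,:2].astype(np.float32)),[np.round(v,1) for v in cv2.minEnclosingCircle(p[:,:2].astype(np.float32))])
E
```

```text
top table z 1.1421380620710804
[ 503.5432166  -157.20393416   42.19279135]
tt 505.55255126953125 -154.9596710205078 80.05681610107422 42.60437347913938 2932
22 38 436 [482.9 155.9  33.8] 34.2 ((493.9599304199219, 161.41517639160156), (93.21253204345703, 91.61209869384766), 18.357465744018555) [array([493.4, 161. ]), np.float64(63.3)]
38 60 61 [474.  153.8  42.9] 39.6 ((491.843994140625, 156.3859100341797), (83.8526382446289, 89.47346496582031), 23.697059631347656) [array([495.1, 159. ]), np.float64(57.8)]
60 73 101 [472.9 151.9  65.5] 65.5 ((492.6997375488281, 160.48863220214844), (61.3588981628418, 63.56500244140625), 18.563236236572266) [array([493.3, 161.1]), np.float64(42.3)]
75 98 23 [470.8 148.9  85.3] 85.3 ((471.55108642578125, 152.7958526611328), (13.94332504272461, 50.4698600769043), 20.203031539916992) [array([478.1, 155.2]), np.float64(25.2)]
105 150 368 [499.1 161.5 115.1] 109.4 ((505.48248291015625, 170.03802490234375), (89.18891143798828, 56.20840072631836), 43.01041030883789) [array([503.5, 173.6]), np.float64(47.0)]
150 185 242 [500.2 168.  166.7] 168.7 ((506.70306396
[... 662 characters left out ...]
 154.5  63.7] 63.4 ((496.12103271484375, 158.38912963867188), (67.67131042480469, 67.9426040649414), 18.318538665771484) [array([497.8, 158.8]), np.float64(42.2)]
75 98 127 [518.5 154.   86.3] 86.0 ((515.5479736328125, 155.11158752441406), (58.86959457397461, 28.41423225402832), 76.4637680053711) [array([502.8, 158.2]), np.float64(29.5)]
105 150 383 [513.4 161.9 129.9] 130.9 ((512.0247192382812, 166.94357299804688), (87.62068939208984, 63.95294952392578), 44.87813186645508) [array([507.1, 172.8]), np.float64(47.4)]
150 185 308 [502.4 161.2 161.5] 161.2 ((498.2815246582031, 167.49386596679688), (61.32814025878906, 82.6992416381836), 6.772022724151611) [array([501.4, 170.3]), np.float64(44.2)]
```

View pics/crop.png

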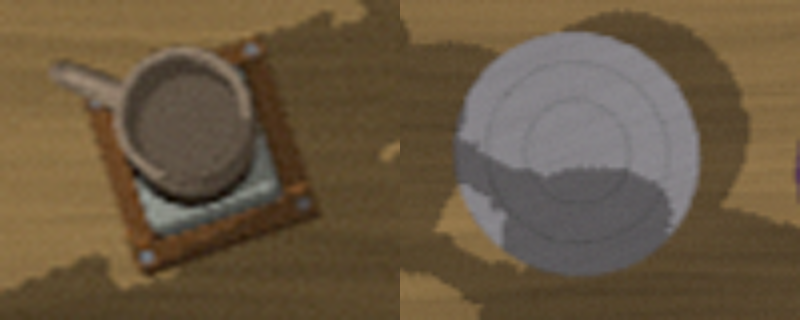

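The crop confirms plain brushed grey metal (aluminium) for the turntable and shows the mug on the jar in the brace. The brace yaw is 18.5°. The two cameras disagree by about 4 mm, so I'll refine with the wrist camera above the mug.

```bash
cat >> h.py <<'E'
from scipy.spatial.transform import Rotation
from scipy.optimize import least_squares
def down(a):
    R=np.array([[-np.sin(a),np.cos(a),0],[np.cos(a),np.sin(a),0],[0,0,-1]]).T
    R=np.column_stack([[-np.sin(a),np.cos(a),0],[np.cos(a),np.sin(a),0],[0,0,-1]])
    q=Rotation.from_matrix(R).as_quat(); return [q[3],q[0],q[1],q[2]]
def circ(p):
    f=least_squares(lambda s:np.hypot(p[:,0]-s[0],p[:,1]-s[1])-s[2],[*p[:,:2].mean(0),30],loss='soft_l1'); return f.x
E
sed -i '/np.cos(a),0\],\[np.cos(a),np.sin(a),0\],\[0,0,-1\]\]).T/d' h.py
python3 - <<'E'
from h import *
for n in('top','scene'):
    W=np.load(n+'0.npz')['W']; X,Y,Z=W[...,0],W[...,1],W[...,2]
    m=(np.hypot(X-500,Y-162)<70)&(Z>166 if n=='top' else Z>163); p=W[m]; c=circ(p); print('rim',c,np.median(p[:,2]))
    h=W[(np.hypot(X-c[0],Y-c[1])>37)&(np.hypot(X-c[0],Y-c[1])<65)&(Z>110)&(Z<185)]; d=np.median(h[:,:2],0)-c[:2]; print('handle deg',np.degrees(np.arctan2(d[1],d[0])),len(h))
for a in(-47,133):
    print(a,r.solve_ik([499,161,300],down(np.radians(a))))
r.movep([499,161,330],down(np.radians(-47)))
im,d,c=snap('wrist'); cv2.imwrite('pics/w1.png',im); W=cloud(d,c); np.savez('w1.npz',W=W)
print(read_time_s(),read_ee_pos(),read_joint_pos())
X,Y,Z=W[...,0],W[...,1],W[...,2]
p=W[(Z>165)&(Z<180)&(np.hypot(X-499,Y-161)<50)]; print(len(p))
if len(p)>50: print(circ(p),np.median(p[:,2]))
p=W[(Z>60)&(Z<72)&(np.hypot(X-499,Y-161)<60)]; print(len(p))
if len(p)>50: print(cv2.minAreaRect(p[:,:2].astype(np.float32)))
E
```

```text
rim [496.06008655 158.12366937  27.91318905] 171.59951970417487
handle deg 69.4768015834547 56
rim [499.19763291 156.31990537  28.00747014] 167.8909437963972
handle deg 67.3685351888312 86
-47 [ 8.13865723e-02 -1.27944650e-02  1.64267320e+00 -4.44089210e-16
  1.51171392e+00  9.01691321e-01]
133 [ 8.13865723e-02 -1.27944650e-02  1.64267320e+00 -4.44089210e-16
  1.51171392e+00 -2.23990133e+00]
1.8417 [498.64674523 161.82613673 329.72760055] [ 8.29011287e-02 -2.21530658e-02  1.59444787e+00  2.59752230e-04
  1.56978775e+00  9.01414373e-01]
1043
[497.32662115 157.75196994  27.58627284] 170.23441444254019
418
((494.60882568359375, 160.44581604003906), (63.69904708862305, 63.57447814941406), 18.377641677856445)
```

View pics/w1.png

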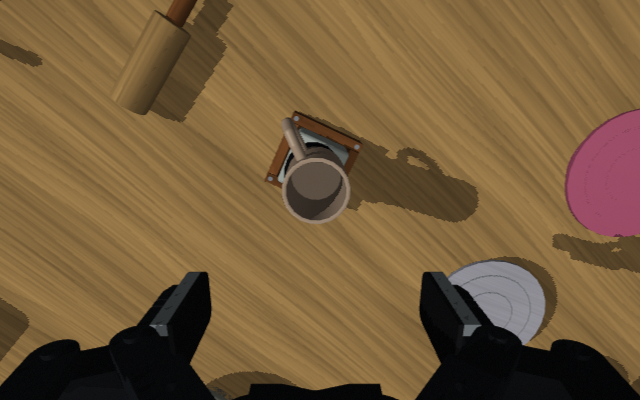

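The wrist view puts the mug rim at px (316,190) with the handle going up-left to (290,122), i.e. 68°, so I close along -22°. Mug axis ≈ (497.3,157.7), rim 170–172 mm as expected.

```bash
python3 - <<'E'
from h import *
q=down(np.radians(-22)); x,y=497.5,157.7
r.movep([x,y,200],q); jaws.command_gripper(85,30)
print(r.move_linear([x,y,119],v=80,until_force=8), read_ee_pos())
jaws.command_gripper(40,30); print('gap',read_finger_gap(),read_finger_force(),read_wrist_force())
r.move_linear([x,y,124],v=25); r.move_linear([x,y,190],v=100)
print('gap',read_finger_gap(),read_finger_force(),read_wrist_force(),read_time_s())
tx,ty=506,-155.5
q2=down(np.radians(-22)-0.6); 
r.movep([tx,ty,180],q2)
r.hold(.2)
im,d,c=snap('wrist'); cv2.imwrite('pics/w2.png',im)
r.move_linear([tx,ty,66],v=100); r.hold(.2)
print('F',read_wrist_force(),read_ee_pos())
h=r.move_linear([tx,ty,52],v=12,until_force=3)
print(h,read_wrist_force(),read_ee_pos(),read_finger_gap(),read_time_s())
E
```

```text
False [498.06094652 157.75102649 119.66454098]
gap 57.91008329526327 32.24984175263671 [-1.71293023  0.81756323  4.17204059]
gap 57.830603202946435 31.768331110069994 [ 0.13349119 -0.06217639 -1.87868207] 5.325
F [-0.6475425  -0.35721349 -1.42731499] [ 506.38012505 -155.6925299    66.55278813]
True [-0.19845469  0.74772738  5.32398592] [ 505.97827882 -155.4945828    59.55880762] 58.02036658243699 8.9167
```

```bash
python3 - <<'E'
from h import *
p=read_ee_pos()
jaws.command_gripper(85); r.move_linear([p[0],p[1],175],v=120)
r.movep([470,140,290],down(np.radians(-47)))
r.hold(.2)
im,d,c=snap('wrist'); cv2.imwrite('pics/w3.png',im); W=cloud(d,c)
X,Y,Z=W[...,0],W[...,1],W[...,2]; n=np.hypot(X-497,Y-160)
for lo,hi in((97,108),(60,72),(28,39)):
    p=W[(Z>lo)&(Z<hi)&(n<75)]; print(lo,len(p),np.median(p[:,2]),circ(p[:0:1]) if 0 else cv2.minEnclosingCircle(p[:,:2].astype(np.float32)),cv2.minAreaRect(p[:,:2].astype(np.float32)))
t,d,c=snap('top'); W=cloud(d,c); X,Y,Z=W[...,0],W[...,1],W[...,2]
p=W[(Z>97)&(Z<108)&(np.hypot(X-497,Y-160)<60)];print('top cap',len(p),cv2.minEnclosingCircle(p[:,:2].astype(np.float32)),np.median(p[:,2]))
p=W[(Z>108)&(Z<120)&(np.hypot(X-506,Y+156)<60)];print('mug',len(p),circ(p),np.median(p[:,2]))
print(read_time_s(),read_ee_pos(),read_wrist_force())
cv2.imwrite('pics/c3.png',np.hstack([cv2.resize(im,(480,300)),cv2.resize(t[180:300,230:430],(320,300))[:, :]]))
E
```

```text
97 3407 100.61518850571689 ((494.5951232910156, 160.26820373535156), 30.31584358215332) ((494.7021789550781, 160.35128784179688), (59.16340255737305, 59.635860443115234), 86.68319702148438)
60 729 63.868341960169104 ((494.5870361328125, 160.2472686767578), 43.25940704345703) ((494.4637451171875, 160.269775390625), (63.907875061035156, 63.8468132019043), 18.339984893798828)
28 2790 32.4744600138697 ((494.21136474609375, 160.50929260253906), 64.17207336425781) ((494.31683349609375, 160.13804626464844), (92.23005676269531, 92.01851654052734), 18.399471282958984)
top cap 0 ((0.0, 0.0), 0.0) nan
mug 123 [ 506.36668625 -155.08732947   27.71352846] 112.48148114519245
11.95 [470.09702394 139.3830366  289.61831227] [-0.33178241 -0.09507339  0.09974077]
  return _methods._mean(a, axis=axis, dtype=dtype,
  ret = ret.dtype.type(ret / rcount)
```

View pics/c3.png

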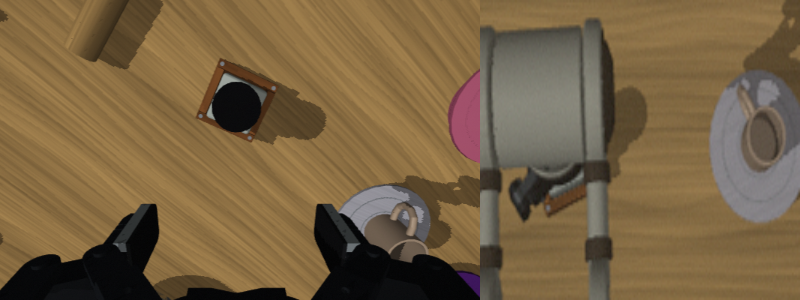

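The mug stands upright at the turntable's centre at px (760,140) in the right panel, measured at (506,-155). The bare cap is at px (237,107) in the left panel, top z ≈ 101 as expected. I'll take one more view with the wrist turned 180° to cancel hand-eye bias, then grip.

```bash
python3 - <<'E'
from h import *
r.movep([519,181,290],down(np.radians(133))); r.hold(.2)
im,d,c=snap('wrist'); W=cloud(d,c)
X,Y,Z=W[...,0],W[...,1],W[...,2]; n=np.hypot(X-497,Y-160)
for lo,hi in((97,108),(60,72)):
    p=W[(Z>lo)&(Z<hi)&(n<75)]; print(lo,len(p),np.median(p[:,2]),cv2.minEnclosingCircle(p[:,:2].astype(np.float32)))
    if lo==97: cap=np.array(cv2.minEnclosingCircle(p[:,:2].astype(np.float32))[0])
C=(cap+[494.6,160.3])/2; print(C); np.save('C.npy',C)
r.movep([*C,160],down(np.radians(-47)))
print(r.move_linear([*C,68],v=70,until_force=8),read_ee_pos(),read_time_s())
r.hold(.2); f0=read_wrist_force()
jaws.command_gripper(40,20); r.hold(.2)
print(read_finger_gap(),read_finger_force(),f0,read_wrist_force(),read_moment(),read_ee_pos(),read_time_s())
E
```

```text
97 3362 100.56677481454051 ((494.862060546875, 159.37591552734375), 30.286182403564453)
60 723 63.8256551047921 ((494.73828125, 158.76800537109375), 42.73466491699219)
[494.73103027 159.83795776]
False [495.20951198 159.8959403   68.55038963] 18.8833
59.54580658158562 26.028678549919277 [ 0.34595001 -0.28987435  0.04409848] [-2.09214837  1.83196439  1.84362559] [0.34856667 0.24172843 0.02332951] [494.60790391 160.03860634  68.03873466] 19.6333
```

Centred to within about 1 mm. Now grip hard and turn in steps.

```bash
python3 - <<'E'
from h import *
jaws.command_gripper(40,110); r.hold(.2)
print(read_finger_gap(),read_finger_force(),read_wrist_force().round(1),read_moment().round(2))
j=np.array(read_joint_pos()); j0=j[5]
for k in range(1,6):
    j[5]=j0-0.3*k; r.set_joints(j); r.hold(.1)
    print(k,read_ee_pos().round(1),read_wrist_force().round(1),read_moment().round(2),round(read_finger_gap(),1),round(read_joint_pos()[5]-j0,3),round(read_time_s(),2))
E
```

```text
58.0582405837351 116.30245612934232 [-3.8  2.8  5.2] [0.36 0.52 0.02]
1 [494.8 160.   68.4] [ 0.2  1.1 -1.2] [-0.06 -0.13 -0.01] 58.2 -0.298 20.54
2 [494.8 160.   68.4] [ 1.9 -0.9 -1.9] [-0.07 -0.25 -0.  ] 58.0 -0.597 21.03
3 [494.9 160.1  68.8] [-0.2 -0.8  2.3] [-0.18 -0.02 -0.  ] 58.2 -0.897 21.52
4 [495.9 160.3  70. ] [-1.9 -1.   8.1] [-0.05  0.11  0.02] 58.1 -1.198 22.02
5 [496.2 160.5  70.2] [0.3 0.9 7.8] [0.02 0.02 0.01] 58.0 -1.498 22.51
```

The upward 8 N push since step 4 suggests the liner has sprung and the threads are free. I'll lift slowly with force monitoring.

```bash
python3 - <<'E'
from h import *
p=np.array(read_ee_pos())
for dz in(2,4,6,8):
    r.move_linear([*np.load('C.npy'),68+dz],v=15); r.hold(.15); f=read_wrist_force(); print(dz,read_ee_pos().round(1),f.round(1),read_moment().round(2))
    if f[2]<-3: break
im,d,c=snap('scene'); cv2.imwrite('pics/s5.png',cv2.resize(im[130:220,270:400],(780,540),interpolation=cv2.INTER_CUBIC))
W=cloud(d,c);X,Y,Z=W[...,0],W[...,1],W[...,2]
p=W[(Z>52)&(Z<72)&(np.hypot(X-497,Y-160)<50)]; print(np.percentile(p[:,2],[50,80,95]),read_time_s())
E
```

```text
2 [495.9 160.2  71. ] [0.9 1.7 6.4] [ 0.16 -0.15  0.01]
4 [494.1 159.9  71.4] [ 0.1  0.5 -1.4] [ 0.07 -0.04  0.04]
6 [494.7 159.8  74. ] [ 0.4 -0.3 -0.1] [ 0.03  0.06 -0.04]
8 [494.7 159.8  76. ] [-0.6 -0.5 -1.5] [ 0.02  0.07 -0.01]
[62.58563646 65.31041002 67.24740895] 24.2583
```

View pics/s5.png

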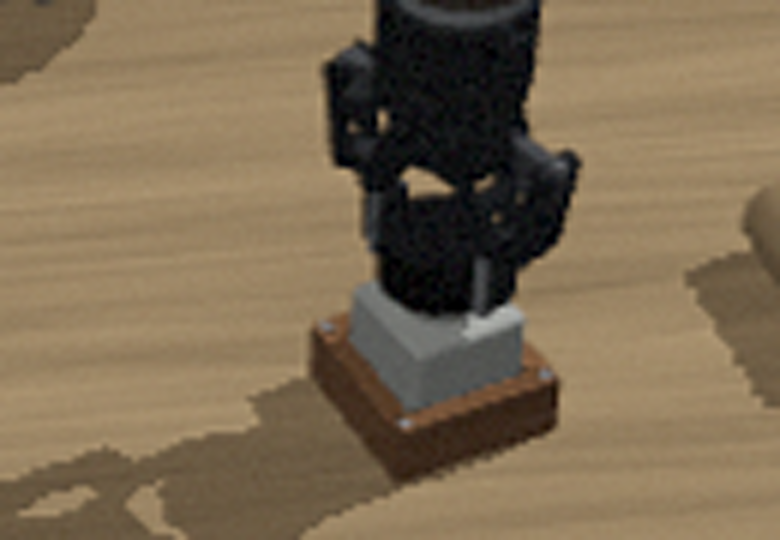

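The crop shows the cap in the fingers at px (445,255), lifted clear, while the jar at px (440,345) is still seated in its brace (shoulder ~66). Wrist load is only the cap's weight. Lifting to the final pose now.

```bash
python3 - <<'E'
from h import *
r.move_linear([*np.load('C.npy'),104],v=40); r.hold(.5)
print(read_ee_pos().round(1),read_wrist_force().round(1),read_finger_gap(),read_time_s())
q=read_tool_rot();print(q)
im,d,c=snap('scene'); cv2.imwrite('pics/s6.png',cv2.resize(im[110:240,190:400],(780,483),interpolation=cv2.INTER_CUBIC))
W=cloud(d,c);X,Y,Z=W[...,0],W[...,1],W[...,2]
p=W[(Z>58)&(Z<72)&(np.hypot(X-497,Y-160)<50)]; print(np.percentile(p[:,2],[50,90]),cv2.minAreaRect(p[:,:2].astype(np.float32)))
p=W[(Z>76)&(Z<97)&(np.hypot(X-497,Y-160)<40)]; print('neck',len(p),circ(p),np.percentile(p[:,2],95))
p=W[(Z>104)&(Z<111)&(np.hypot(X-497,Y-160)<40)]; print('cap low',len(p),p[:,2].min(),circ(p))
E
```

```text
[494.7 159.8 104. ] [-0.6  0.9 -0.4] 58.29474647859746 25.6083
[-2.95924519e-04  4.30970011e-01  9.02366189e-01  1.52431309e-04]
[64.08768128 67.10849218] ((497.8448486328125, 159.6814727783203), (67.95742797851562, 65.63883209228516), 20.14836883544922)
neck 82 [494.80960815 160.25283307  19.97300868] 93.21825772084306
cap low 17 106.64552419329512 [484.36556135 166.50957169  41.38800386]
```

View pics/s6.png

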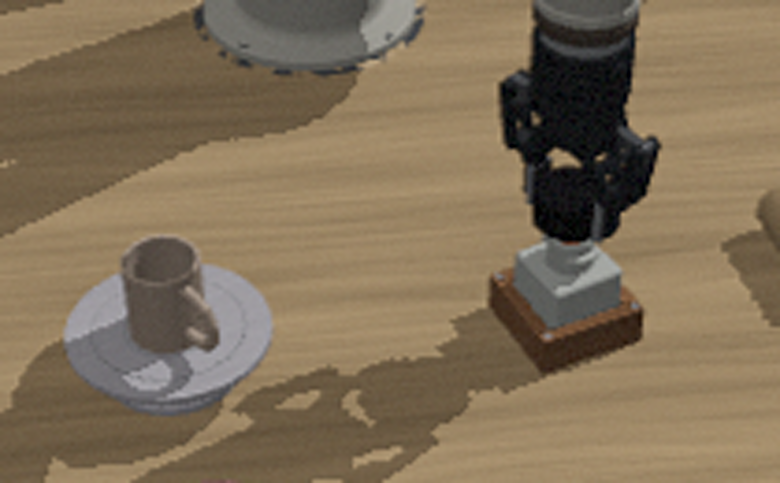

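The mug is upright on the aluminium wheel at px (162,295). The cap is level at px (567,205), above the open neck at px (570,250), and the jar is seated. Handing in.

```bash
python3 -c "
from plant import *
print(r.sign_off())"
```

```text
the job is handed in; nothing more can be done
None
```

The job is handed in at about 26 s: the mug stands upright within about 1 mm of the centre of the aluminium turntable, and the cap is unscrewed and held level, centred over the seated jar with its rim roughly 15 mm above the mouth.

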